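Release the long dose tube from its gravity rack

ROBOT

A 7-joint arm with a two-finger parallel gripper is mounted at the origin on the work surface. World frame = base frame: x ahead of the robot, y to its left, z up, the work surface at z = 0. Lengths are in mm, angles in rad, forces in N, time in s.
With the tool pointing down it reaches from about 425 to 1025 mm from the base axis. Payload 9.4 kg.
Tool frame: the origin (TCP) lies midway between the tips of the shut fingers; the grasp point (between the pads) lies 19 mm behind it; z points along the fingers, y is the line along which they close (so a half turn about z gives the same grasp; the last joint's range is limited). The gripper opens to 93 mm and grips with 3 to 60 N. Pads are 15 mm wide; open, the fingers measure 128 mm over their backs; the gripper's body (75 mm by 188 mm) begins 65 mm behind the grasp point.
Start: joints at [1.102, 0.599, -0.003, 1.599, 0.002, 0.943, -0.08], TCP at [276.833, -670.065, 218.618] pointing down, gripper open.
Joint ranges: [-2.57, 2.57], [-0.35, 1.97], [-1.29, 1.29], [0.11, 2.56], [-1.05, 4.19], [0.11, 1.86], [-2.63, 2.63]. Speed limits (rad/s): [2.22, 2.22, 3.01, 3.01, 3.14, 3.14, 3.14].

INTERFACE

Orientations are given as a rotation vector (axis times angle).
In Python, from station import robot, viewer, hand_in gives the robot as it stands.
- The arm moves only by the tool apply_moves, never from a script. Its arguments are lists of equal length, an entry for each row: "rot": the turn, a rotation vector about the world's x, y, z in rad, a list of three; "travel": the shift along the world's x, y, z in cm, a list of three; "fingers": the finger opening in cm, from 0 to 9.3. A call has 1 to 10 rows; each row shifts and turns the commanded pose from where the row before left it; what a row does not reach is not made up. A row lasts 1/10 s, in which the tool goes at most 50 mm and 8.59 degrees, less where a joint would pass 70% of its speed; a pose out of reach is approached as far as the arm can. A call is refused whole if a number of a shift passes 5 or a number of a turn 0.15, either way. A call with a gripper value outside its range is refused whole. The fingers move at their own pace and stop on an object; "squeeze" is the grip in N (left out, the last holds). Time passes only in rows, so rows that do not move let the fingers close. It gives the time, the measured TCP pose, the force, the opening and the grip force at its end, in the units of the state.
- robot.sense(): the state, without advancing time (a new reading comes with each control period).
- viewer.get_image(name): name is "side" or "top" or "wrist"; returns the picture (480x640x3 uint8, blue, green, red); there is no depth.
- viewer.camera_info(name): a dict with "fx", "fy", "cx", "cy" (pixels), "origin" and "rotation" of the camera in the world. Camera axes: x right, y down, z forward; pixel columns grow to the right and rows downward; lengths in mm; the calibration is good to about 2 mm. A picture is of the moment at which its call begins: read the wrist's pose just before it. camera_info takes no time and is no camera call; for the wrist camera it gives the pose at the moment of the call.
- hand_in(): hands the job in; it is judged then, once.
The state is a dict: "clock": time; "joints": joint angles; "dq": joint speeds; "joint_efforts": joint torques, N m; "position": TCP position; "tool_rot": TCP orientation; "force": force on the tool from outside, world axes, zero at the start; "moment": the same for the moment, N m; "finger_gap": finger opening in mm; "grasp_force": force on a finger pad.
Only numpy, scipy, OpenCV 4.12 (cv2) and the standard library are available. Lean on these libraries where they do the work, as an engineer would, in place of code of your own. Each camera call takes 0.05 s, during which the arm holds its last target. There are 200 camera calls.

TASK

Two white racks on the coffee bar each hold a bean dose tube back behind a gate: find the rack with the longer tube and press down the black pad of its rocking lever with your fingertips, so that the gate at the other end lifts and the tube rolls down to the end stop. Keep the pad down until the tube is there, then let go so that the gate swings shut again behind it. Do not touch or lift the tubes, leave the other rack's lever alone, and do not disturb the cup, pitcher, jar and tamper standing around.

Things in the scene. Friction and masses are not known exactly. Their poses are not given: they have to be found in the camera images.
- pad_long (a point): Centre of the top of the black press pad of the lever on the rack with the long tube: 40 x 40 x 10 mm, top 110 mm above the counter with the gate shut, nothing below it. 100 mm behind the axle (rack x=-150 mm); it goes down on an arc about the axle. Axes: at rest as the rack's.
- pad_short (a point): Centre of the top of the black press pad of the lever on the rack with the short tube: 40 x 40 x 10 mm, top 110 mm above the counter with the gate shut, nothing below it. 100 mm behind the axle (rack x=-150 mm); it goes down on an arc about the axle. Axes: at rest as the rack's.
- lever_long (a joint): Rocking lever on the rack with the long tube: beam along rack x, axle at x=-50, pad at x=-150, gate bar (92 mm wide, 15 high) on a stem at x=+32 mm. In rad: 0 = gate shut, grows as the pad goes down and the gate rises, stop at 0.5 (pad 48 mm down). At 0.35 (pad 34 mm down) the tube can roll under. A spring shuts it; pressing takes 2 to 5 N.
- lever_short (a joint): Rocking lever on the rack with the short tube: beam along rack x, axle at x=-50, pad at x=-150, gate bar (92 mm wide, 15 high) on a stem at x=+32 mm. In rad: 0 = gate shut, grows as the pad goes down and the gate rises, stop at 0.5 (pad 48 mm down). At 0.35 (pad 34 mm down) the tube can roll under. A spring shuts it; pressing takes 2 to 5 N.
- rack_long: Fixed white rack with the long tube, the one to operate. Origin: underside centre, on the counter; +x points down the slope, y across. Floor 112 mm wide inside, 26 mm side walls, from x=-75 (60 mm high) to x=+148 mm (12 mm high), where an end stop 46 mm high closes it. Two cheeks at x=-50 mm, 116 mm high (tallest fixed part), carry the lever's axle 100 mm above the counter.
- rack_short: Fixed white rack with the short tube, same build as the other; leave alone. Origin: underside centre, on the counter; +x points down the slope, y across. Floor 112 mm wide inside, 26 mm side walls, from x=-75 (60 mm high) to x=+148 mm (12 mm high), where an end stop 46 mm high closes it. Two cheeks at x=-50 mm, 116 mm high (tallest fixed part), carry the lever's axle 100 mm above the counter.
- tube_long: The long dose tube, dark steel with black end caps: cylinder 32 mm in diameter, 104 mm long, lying across its rack (axis along rack y). Origin at its centre. At the start it leans on the shut gate, centre at rack x +14, 57 mm above the counter; at the end stop its centre is at rack x +132 mm.
- tube_short: The short dose tube, dark steel with black end caps: cylinder 32 mm in diameter, 56 mm long, lying across its rack (axis along rack y). Origin at its centre. At the start it leans on the shut gate, centre at rack x +14, 57 mm above the counter; at the end stop its centre is at rack x +132 mm.
- pitcher: Steel milk pitcher, bystander: 90 mm in diameter, 95 mm high, handle to its +y side; origin at its underside centre.
- cup: White ceramic espresso cup, bystander: 62 mm in diameter, 58 mm high; origin at its underside centre.
- jar: Glass jar with steel lid, bystander: 72 mm in diameter, 100 mm high; origin at its underside centre.
- tamper: Dark steel coffee tamper standing on its face, bystander: 58 mm in diameter, 88 mm high; origin at its underside centre.
Things that resemble listed ones, but are neither listed nor needed, are in the scene too. Leave any brown look-alike of the tube_long alone.

How it is judged (in metres and radians):
On the way, in this order (a step that is already met when the one before it is completed fails the run):
1. the lever of the rack with the long tube is pressed from its pad side, lifting the gate (value of joint lever_long above 0.15 rad and x of the grasp point in the frame of rack_long below -0.06 m), for 0.05 s.
2. the long tube has rolled down to the end stop while the gate is held up (x of tube_long in the frame of rack_long above 0.115 m and value of joint lever_long above 0.15 rad), for 0.05 s.
At the end, for the whole second after the job is handed in: The long tube lies at rest against its rack's end stop (centre more than 115 mm down-slope of the rack's origin, between the side walls), its gate is shut again (lever within 0.04 rad of 0), and the short tube still waits behind its own shut gate (x of tube_long in the frame of rack_long between 0.115 and 0.15 m and y of tube_long in the frame of rack_long between -0.03 and 0.03 m and z of tube_long in the frame of rack_long below 0.045 m and linear speed of tube_long below 0.02 m/s and value of joint each of lever_long, lever_short below 0.04 rad and x of tube_short in the frame of rack_short between -0.03 and 0.03 m and z of tube_short in the frame of rack_short below 0.075 m); the robot touches nothing.
It fails at once if the other rack's lever is pressed (value of joint lever_short above 0.08 rad).
It fails at once if a tube is touched by the robot (contact force between any of the fingers, the arm and tube_long above 0.5 N or contact force between any of the fingers, the arm and tube_short above 0.5 N).
It fails at once if a tube is lifted (height (world z) of any of tube_long, tube_short above 0.085 m).
It fails at once if a bystander is moved more than 20 mm or tipped (distance of any of pitcher, cup, jar, tamper from where it was at the start of the episode above 0.02 m or angle between any of pitcher, cup, jar, tamper's own z axis and vertical above 0.3 rad).
It also fails if it takes over 32 s, if anything falls off the work surface, if the arm or the gripper's body presses on something with over 40 N, if the wrist force passes 120 N, or if a joint passes its speed limit or range.

## Working session

There is one attempt and no reset: what is moved stays moved. The work goes in short steps, Python scripts to look and compute and a tool call to move; the robot and the scene stay as the last step left them, time stands still between calls to the robot, and variables do not carry over. Pictures are saved under pics/ and viewed, at most 10 in all, crops included, and the job is handed in when it is done.

Besides the shell and the picture viewer there is one more tool, called after "Request:" as a command line: name --argument value ..., lists and objects as JSON in quotes. apply_moves: Moves the arm, as the interface text tells. Its arguments: {"type":"object","properties":{"rot":{"type":"array"},"travel":{"type":"array"},"fingers":{"type":"array"},"squeeze":{"type":"number"}},"required":["rot","travel","fingers"]}

```bash
ls; mkdir -p pics
python3 - <<'E'
from station import robot, viewer
import cv2
for n in("top","side"):
    cv2.imwrite(f"pics/{n}0.png",viewer.get_image(n)); c=viewer.camera_info(n); print(n,c)
s=robot.sense();print(s)
E
```

```text
pics
top {'fx': 581.0431169331619, 'fy': 581.0431169331619, 'cx': 312.810192064321, 'cy': 245.81541307707147, 'origin': array([ 4.80562365e+02, -8.43814847e-01,  1.53350118e+03]), 'rotation': array([-2.19186519,  2.16983678, -0.10140305])}
side {'fx': 582.4854506794154, 'fy': 582.4854506794154, 'cx': 319.8985788245387, 'cy': 242.82371947462318, 'origin': array([213.55021419, 985.07540408, 891.02971462]), 'rotation': array([-0.45741106,  2.63662345, -1.32900882])}
{'clock': 0.1, 'joints': array([ 1.10233606,  0.60000726, -0.00254891,  1.6000486 ,  0.00183198,
        0.94293601, -0.07980036]), 'dq': array([ 8.73175868e-04,  4.73486706e-04, -2.69855657e-04,  8.63850428e-05,
       -5.44472043e-04, -5.47822638e-04,  5.98457913e-04]), 'joint_efforts': array([ 5.34907827e-03, -7.66548371e+01,  1.50193065e+00, -2.52934706e+01,
       -5.23831928e-02,  1.36422354e-02,  6.59312059e-05]), 'position': array([ 276.6270945 , -669.66736352,  217.87408048]), 'tool_rot': array([-3.08018291e+00, -6.11314016e-01,  6.60355533e-04]), 'force': array([-0.58446519, -0.30901136, -0.12280863]), 'moment': array([ 0.01633802, -0.01348875,  0.03726034]), 'grasp_force': 0.0, 'finger_gap': 92.71068578134577}
```

View pics/top0.png

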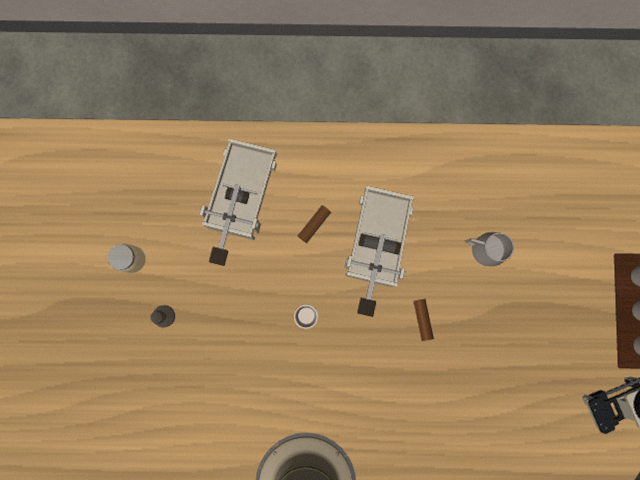

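View pics/side0.png

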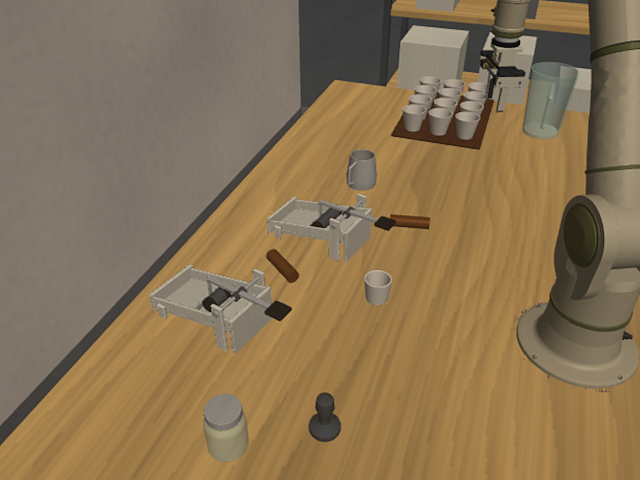

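Top view: racks with dark tubes at (380,244), wide, and (237,195), narrow. Brown look-alikes lie at (314,224) and (424,320). The pads are at (367,307) and (218,256). The wide tube fills the right-hand rack, so my choice is pad (367,307). In the side view that pad is at (385,223). Next I measure it and check with a close crop.

```bash
cat > h.py <<'E'
import numpy as np, cv2
from scipy.spatial.transform import Rotation as R
def ray(c,u,v):
    d=R.from_rotvec(c["rotation"]).apply([(u-c["cx"])/c["fx"],(v-c["cy"])/c["fy"],1]); return c["origin"],d
def onplane(c,u,v,z):
    o,d=ray(c,u,v); return o+d*(z-o[2])/d[2]
def dark(img,x0,x1,y0,y1,t=60):
    m=(img.max(2)<t).astype(np.uint8); k=np.zeros_like(m);k[y0:y1,x0:x1]=m[y0:y1,x0:x1]
    n,l,s,c=cv2.connectedComponentsWithStats(k); i=1+np.argmax(s[1:,4])
    pts=np.argwhere(l==i)[:,::-1].astype(np.float32)
    return c[i],s[i],cv2.minAreaRect(pts)
E
python3 - <<'E'
from h import *; from station import viewer
t=cv2.imread("pics/top0.png");s=cv2.imread("pics/side0.png")
ct=viewer.camera_info("top");cs=viewer.camera_info("side")
P={}
for n,b in {"padL":(350,385,294,322),"padS":(203,235,243,270),"tubeL":(352,408,230,258),"tubeS":(220,255,183,208)}.items():
    c,st,r=dark(t,*b); z=110 if "pad" in n else 57
    P[n]=onplane(ct,*c,z); print(n,c.round(1),st,r,P[n].round(1), [onplane(ct,*q,z).round(0)[:2].tolist() for q in cv2.boxPoints(r)])
c,st,r=dark(s,370,398,212,235);print("side",c,st,onplane(cs,*c,110))
o1,d1=ray(ct,*dark(t,350,385,294,322)[0]);o2,d2=ray(cs,*c)
k=np.linalg.lstsq(np.c_[d1,-d2],o2-o1,rcond=None)[0];print("tri",o1+k[0]*d1,o2+k[1]*d2)
print("dist pad-tube",np.linalg.norm((P["padL"]-P["tubeL"])[:2]),np.linalg.norm((P["padS"]-P["tubeS"])[:2]))
v=(P["tubeL"]-P["padL"])[:2];print("yaw",np.degrees(np.arctan2(v[1],v[0])))
cv2.imwrite("pics/crop.png",cv2.resize(t[130:330,190:430],None,fx=3,fy=3,interpolation=cv2.INTER_CUBIC))
E
```

```text
padL [366.6 307. ] [358 299  18  17 225] ((366.5235290527344, 306.8941345214844), (15.293599128723145, 14.9682035446167), 12.528807640075684) [ 454.8 -142.9  110. ] [[441.0, -121.0], [477.0, -128.0], [469.0, -165.0], [433.0, -157.0]]
padS [218.6 255.9] [210 248  18  17 184] ((218.5, 256.0), (15.037208557128906, 14.794672966003418), 14.03624439239502) [575.8 220.6 110. ] [[562.0, 243.0], [598.0, 235.0], [589.0, 199.0], [554.0, 207.0]]
tubeL [361.8 239.5] [359 234   7  12  45] ((361.7353210449219, 239.55882263183594), (4.123105525970459, 10.914102554321289), 14.03624439239502) [ 625.1 -135.5   57. ] [[613.0, -127.0], [640.0, -134.0], [637.0, -144.0], [610.0, -137.0]]
tubeS [245.1 197. ] [242 192   7  11  51] ((245.17306518554688, 197.1345977783203), (5.099019527435303, 10.78638744354248), 11.309932708740234) [731.6 164.3  57. ] [[719.0, 173.0], [746.0, 168.0], [744.0, 155.0], [716.0, 160.0]]
side [385.06557377 222.96174863] [375 217  23  13 183] [ 450.32404521 -135.02354232  110.        ]
tri [ 454.65625633 -143.55854739  103.54339703] [ 452.25066663 -144.13775318  103.64478511]
dist pad-tube 170.49496912335792 165.6819148872178
yaw 2.475575877283988
```

View pics/crop.png

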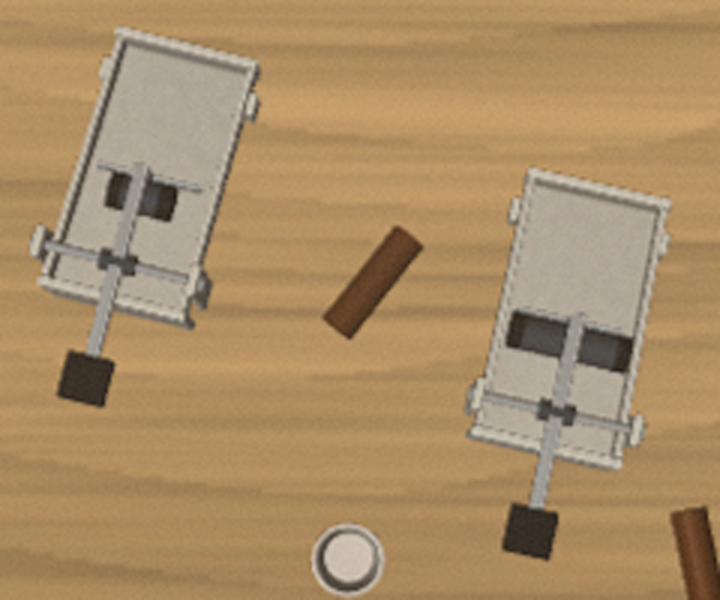

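The crop shows the right rack (crop 570,345) with its dark tube filling the width, and the left one (140,195) with a short tube. The choice holds. The long rack's pad is about 36 mm square at (454,-143), within reach, with yaw about -0.21 rad. Next I go above the pad with the fingers shut.

Request:
apply_moves --rot '[[0,0,-0.06],[0,0,-0.06],[0,0,-0.06],[0,0,-0.06],[0,0,-0.06],[0,0,-0.06],[0,0,-0.06],[0,0,-0.06],[0,0,-0.06],[0,0,-0.06]]' --travel '[[1.2,3.8,0],[1.2,3.8,0],[1.2,3.8,0],[1.2,3.8,0],[1.2,3.8,0],[1.2,3.8,0],[1.2,3.8,0],[1.2,3.8,0],[1.2,3.8,0],[1.2,3.8,0]]' --fingers '[0,0,0,0,0,0,0,0,0,0]'

```text
clock: 1.1
position: [397.0, -288.4, 218.5]
tool_rot: [-3.124, 0.33, 0.0]
force: [0.1, -0.9, 0.2]
finger_gap: 17.6
grasp_force: 0.0
```

Request:
apply_moves --rot '[[0,0,0],[0,0,0],[0,0,0],[0,0,0],[0,0,0],[0,0,0]]' --travel '[[1.2,3.0,0],[1.2,3.0,0],[1.1,3.0,0],[1.1,3.0,-2],[1.0,2.6,-2],[0,0,0]]' --fingers '[0,0,0,0,0,0]'

```text
clock: 1.7
position: [453.0, -140.2, 176.6]
tool_rot: [-3.124, 0.318, 0.005]
force: [0.1, 0.0, 0.3]
finger_gap: 0.5
grasp_force: 0.0
```

Run:
```python
from h import *; from station import robot,viewer
s=robot.sense();print(s["position"],s["force"],s["finger_gap"],s["clock"],R.from_rotvec(s["tool_rot"]).as_matrix().round(3))
c=viewer.camera_info("wrist");w=viewer.get_image("wrist");cv2.imwrite("pics/w1.png",w);print(c)
```

```text
[ 452.96940337 -140.23997087  176.62200123] [0.11148758 0.02229157 0.3302651 ] 0.5005337823217881 1.7 [[ 0.98  -0.201 -0.003]
 [-0.201 -0.98   0.002]
 [-0.003 -0.001 -1.   ]]
{'fx': 348.21094524246445, 'fy': 348.21094524246445, 'cx': 321.7029393620127, 'cy': 226.84895346775647, 'origin': array([ 520.93009767, -154.04003169,  342.38320803]), 'rotation': array([ 1.87477832, -2.29909003, -0.29258334])}
```

View pics/w1.png

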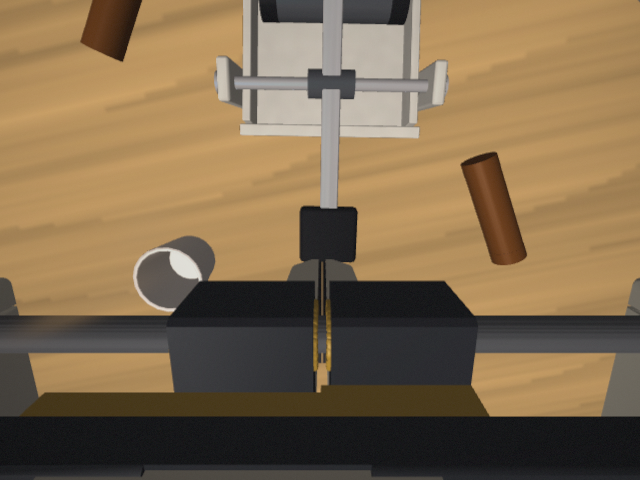

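The wrist view shows the pad in full at (328,234), the beam running from it straight up to the axle at (331,84), and the fingers at (322,265) just short of it.

Run:
```python
from h import *; from station import robot,viewer
c=viewer.camera_info("wrist")
for p,z in(((328.5,234.5),110),((331,84),100)): print(onplane(c,*p,z))
a=onplane(c,328.5,234.5,110)-onplane(c,331,84,100);print(np.hypot(*a[:2]),np.degrees(np.arctan2(-a[1],-a[0])))
```

```text
[ 454.96729295 -147.68164021  110.        ]
[ 551.83620022 -169.14565297  100.        ]
99.21839062456282 -12.493625329261947
```

The pad-to-axle distance comes to 99 mm against the 100 given, and the yaw to -12.5°. I'll shift the tool by (+3,-5) mm, descend and press.

Request:
apply_moves --rot '[[0,0,0],[0,0,0],[0,0,0],[0,0,0],[0,0,0],[0,0,0],[0,0,0],[0,0,0]]' --travel '[[0.3,-0.5,-2],[0,0,-2],[0,0,-1.5],[0,0,-1],[0,0,-1],[0,0,-1],[0,0,-1],[0,0,0]]' --fingers '[0,0,0,0,0,0,0,0]'

```text
clock: 2.55
position: [456.1, -149.4, 82.8]
tool_rot: [3.124, -0.327, -0.0]
force: [-1.2, -1.1, 3.4]
finger_gap: 0.4
grasp_force: 1.6
```

Request:
apply_moves --rot '[[0,0,0],[0,0,0],[0,0,0],[0,0,0],[0,0,0],[0,0,0],[0,0,0],[0,0,0],[0,0,0],[0,0,0]]' --travel '[[0,0,-0.8],[0,0,-0.8],[0,0,0],[0,0,0],[0,0,0],[0,0,0],[0,0,0],[0,0,0],[0,0,0],[0,0,0]]' --fingers '[0,0,0,0,0,0,0,0,0,0]'

```text
clock: 3.55
position: [455.8, -148.9, 67.6]
tool_rot: [-3.124, 0.326, 0.0]
force: [0.2, 2.6, 4.9]
finger_gap: 0.2
grasp_force: 2.0
```

Run:
```python
from h import *; from station import robot,viewer
t=viewer.get_image("top");s=viewer.get_image("side")
cv2.imwrite("pics/p1.png",np.hstack([cv2.resize(t[170:340,330:470],None,fx=2.8,fy=2.8),cv2.resize(s[170:289,250:448],(396,476))[:476]]))
```

```text
(no output)
```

View pics/p1.png

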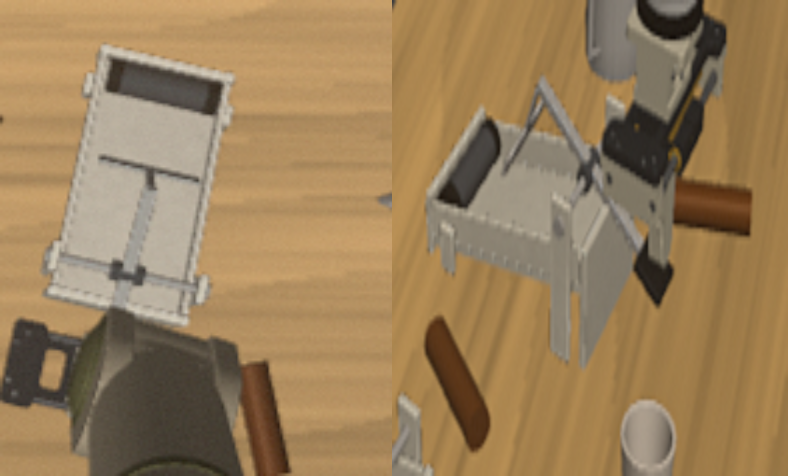

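The tube lies at the end stop (crop 165,90), the gate is up (150,165), and the fingertips are on the pad (655,270). Now I release it.

Request:
apply_moves --rot '[[0,0,0],[0,0,0],[0,0,0],[0,0,0],[0,0,0],[0,0,0],[0,0,0],[0,0,0],[0,0,0],[0,0,0]]' --travel '[[0,0,0.8],[0,0,1],[0,0,1],[0,0,1],[0,0,1],[0,0,2],[0,0,3],[0,0,3],[0,0,0],[0,0,0]]' --fingers '[0,0,0,0,0,0,0,0,0,0]'

```text
clock: 4.65
position: [456.7, -149.2, 196.7]
tool_rot: [3.124, -0.326, 0.005]
force: [-0.4, 0.2, -0.8]
finger_gap: 0.5
grasp_force: 0.0
```

Run:
```python
from h import *; from station import robot,viewer
t=viewer.get_image("top");s=viewer.get_image("side")
cv2.imwrite("pics/p2.png",np.hstack([cv2.resize(t[170:340,330:470],None,fx=2.8,fy=2.8),cv2.resize(s[170:289,250:448],(396,476))[:476]]))
```

```text
(no output)
```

View pics/p2.png

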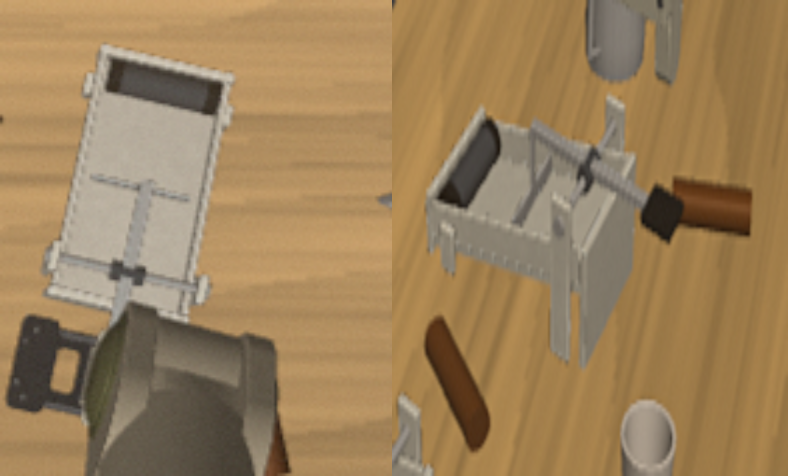

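The tube is still at the stop and the fingers are clear. The pad (660,212) may still be rising, so I wait and compare with the start picture.

Request:
apply_moves --rot '[[0,0,0],[0,0,0],[0,0,0],[0,0,0],[0,0,0],[0,0,0],[0,0,0],[0,0,0],[0,0,0],[0,0,0]]' --travel '[[0,0,1],[0,0,1],[0,0,0],[0,0,0],[0,0,0],[0,0,0],[0,0,0],[0,0,0],[0,0,0],[0,0,0]]' --fingers '[0,0,0,0,0,0,0,0,0,0]'

```text
clock: 5.75
position: [455.8, -149.1, 215.6]
tool_rot: [-3.125, 0.326, 0.0]
force: [-0.4, 0.6, 0.7]
finger_gap: 0.5
grasp_force: 0.0
```

Run:
```python
from h import *; from station import robot,viewer
s0=cv2.imread("pics/side0.png");s=viewer.get_image("side")
f=lambda i:cv2.resize(i[170:289,250:448],(396,476))
cv2.imwrite("pics/p3.png",np.hstack([f(s0),f(s)]))
for i in(s0,s): print(dark(i,365,430,205,245)[:2])
```

```text
(array([386.57575758, 223.19191919]), array([375, 217,  38,  13, 198], dtype=int32))
(array([388.15533981, 223.3592233 ]), array([375, 217,  48,  13, 206], dtype=int32))
```

View pics/p3.png

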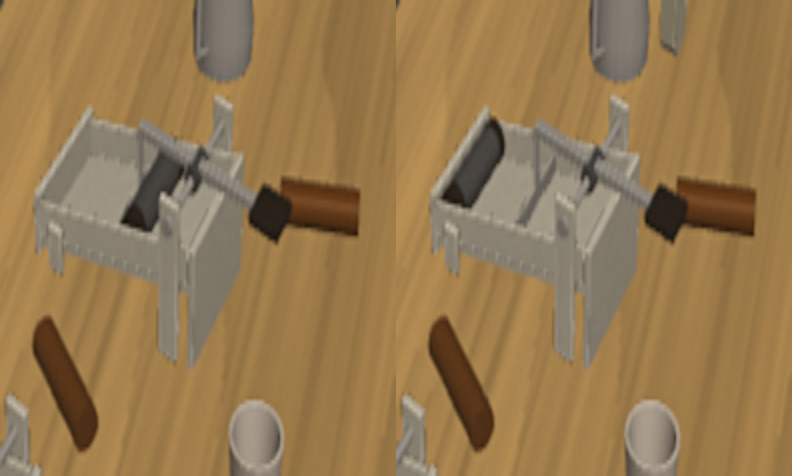

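The lever is back in its starting position: the pad sits at the same pixels (375,217) as before. The tube is at the stop and nothing else has moved.

```bash
python3 -c "
from station import hand_in
print(hand_in())"
```

```text
the job is handed in; nothing more can be done
None
```

I pressed the long-tube rack's pad, the tube rolled to the end stop, and after release the gate swung shut behind it; I've handed the job in at about 6 s on the robot's clock, but the hand-in gave no verdict back.

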